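# Refit the speed dial on a blender base and turn it off

## Task

The speed dial has come off the sloping panel of the blender base. Put it back: set it over the round collar, press lightly and turn it until you feel its hidden slot drop over the drive blade, so that it sits fully home against the panel; then turn it anticlockwise until it stops (off), and let go. Do not force it, and leave the lemon, the lime, the dish and the spice jar where they are.

Things in the scene. Friction and masses are not known exactly. Their poses are not given: they have to be found in the camera images.
- knob: Loose speed dial, black plastic, 70 mm across, 60 mm high, about 0.15 kg, upright on the counter. Origin: centre of its lower rim, z up. Round skirt up to z = 32 mm; on it a straight grip bar 60 mm long (along x), 16 mm thick (along y), its top at z = 60 mm. Half a turn about z changes nothing.
- hub_slot (a point): In the knob's hollow underside (inner radius 31 mm), on its axis 16 mm above its rim: lower face of the slotted insert, about 40 mm across, cut right across by a straight slot 14 mm wide, 10 mm deep. The insert can be clicked round in the knob, so the slot lies anywhere up to 0.9 rad either way from the grip bar's line: it cannot be seen or measured. It slips in the knob only above 0.6 N m.
- dial_seat: The dial's place on the sloping panel of the blender base. Origin: on the panel's surface at the dial's axis, about 65 mm above the counter. z: outward normal, leaning 30 degrees from vertical towards the robot; x: up the slope; y: left along the panel. Knob home: its origin on this origin, z along z. Hub resting on the blade: knob 8 mm short of home.
- collar_top (a point): Top centre of the fixed round collar on the dial's axis, 14 mm above the panel. Collar radius 28.5 mm, bevelled to 25.5 mm over its top 4 mm: the knob's skirt fits over it with 2.5 mm play all round.
- blade_top (a point): Top of the drive blade on the dial's axis, 24 mm above the panel. The blade sticks out of the collar's top: 36 x 8 mm, 10 mm high. When the knob's slot is in line with it within about 0.15 rad, the knob drops home.
- spindle (a joint): Angle of the drive blade, rad, growing clockwise as seen looking down on the panel: 0 = off, blade along the seat's x (up the slope), against its anticlockwise stop; 2.62 at the other stop. Starts between 0.6 and 1.4. Turns stiffly (0.22 N m of friction) and stays where it is left; a light press does not drag it.
- base: White blender motor base, fixed: 180 mm wide (y), 205 mm deep (x), 96 mm high; origin at the centre of its underside, front to -x. Sloping aluminium panel at the front; on the flat top behind it a round black jug seat 80 mm across, 14 mm high.
- lemon: Yellow lemon, 78 mm long, 55 mm thick, loose on the counter; bystander. Origin at its underside as built.
- lime: Green lime, 53 mm, loose on the counter; bystander. Origin at its underside as built.
- dish: Little round dish of red chillies, 93 mm across, 21 mm high, loose; bystander. Origin at the centre of its underside.
- spice_jar: Spice jar with a green cap, 46 mm across, 105 mm high, loose; bystander. Origin at the centre of its underside.
Things that resemble listed ones, but are neither listed nor needed, are in the scene too. Of the things like the knob, leave any that is pink, purple or turquoise; of the rest the larger one is meant.

How it is judged:
By the outcome, as a careful person would: the job done as asked, in the order asked, and still so for the second after the job is handed in, with the robot touching nothing.
It also fails if it takes over 61 s, if anything falls off the work surface, if the arm or the gripper's body presses on something with over 40 N, if the wrist force passes 120 N, or if a joint passes its speed limit or range.

## Robot

A 6-joint arm with a two-finger parallel gripper is mounted at the origin on a cart in front of the work surface, level with it; the furniture and walls round the work are solid. World frame = base frame: x ahead of the robot, y to its left, z up, the work surface at z = 0. Lengths are in mm, angles in rad, forces in N, time in s.
With the tool pointing down it reaches from about 350 to 975 mm from the base axis. Payload 4.9 kg.
Tool frame: the origin (TCP) lies midway between the tips of the shut fingers; the grasp point (between the pads) lies 19 mm behind it; z points along the fingers, y is the line along which they close (so a half turn about z gives the same grasp; the last joint's range is limited). The gripper opens to 85 mm and grips with 20 to 120 N. Pads are 22 mm wide; open, the fingers measure 114 mm over their backs; the gripper's body (76 mm by 85 mm) begins 54 mm behind the grasp point. The pads swing forward as they close: fully open they stand 13 mm farther back than shut.
Start: joints at [1.148, 0.053, 1.613, -0, 1.476, -0.119], TCP at [186.957, 596.363, 231.304] pointing down, gripper open.
Joint ranges: [-3.01, 3.01], [-1.01, 2.22], [0.06, 2.58], [-1.02, 4.17], [0.09, 2.62], [-3.14, 3.14]. Speed limits (rad/s): [2.57, 2.57, 3.14, 3.14, 3.14, 3.14].

## Interface

Orientations are given as [roll, pitch, yaw] about the fixed x, y, z axes, in that order (R = Rz(yaw) Ry(pitch) Rx(roll)).
In Python, from bench import telemetry, optics, finish_job gives the robot as it stands.
- The arm moves only by the tool carry_out, never from a script. Its arguments are lists of equal length, an entry for each row: "twist": the turn, a rotation vector about the tool's x, y, z in rad, a list of three; "translation": the shift along the tool's x, y, z in m, a list of three; "fingers": the closure, from 0 (fully open) to 1 (shut). In form: {"twist": [[ax, ay, az], ...], "translation": [[dx, dy, dz], ...], "fingers": [fingers, ...]}. A call has 1 to 20 rows; each row is the pose to reach, as a shift and turn from the pose commanded when the call began, along the tool's axes at that moment; what a row does not reach only later rows make up. A row lasts 1/8 s, in which the tool goes at most 62.5 mm and 10.7 degrees, less where a joint would pass 70% of its speed; a pose out of reach is approached as far as the arm can. A call with a gripper value outside its range is refused whole. The fingers move at their own pace and stop on an object; the grip force is fixed at half the most. Time passes only in rows, so rows that repeat a pose let the fingers close. It gives the time, the measured TCP pose, the force, the opening and the grip force at its end, in the units of the state.
- telemetry.get_obs(): the state, without advancing time (a new reading comes with each control period).
- optics.snapshot(name): name is "side" or "top" or "wrist"; returns the picture (400x640x3 uint8, blue, green, red); there is no depth.
- optics.get_calibration(name): a dict with "intrinsics" (3x3 intrinsics, pixels), "R" (3x3) and "t" (3): a world point X has camera coordinates R X + t. Camera axes: x right, y down, z forward; pixel columns grow to the right and rows downward; lengths in mm; the calibration is good to about 2 mm. A picture is of the moment at which its call begins: read the wrist's pose just before it. get_calibration takes no time and is no camera call; for the wrist camera it gives the pose at the moment of the call.
- finish_job(): hands the job in; it is judged then, once.
The state is a dict: "clock": time; "q": joint angles; "joint_vel": joint speeds; "effort": joint torques, N m; "ee_pos": TCP position; "eef_rot": TCP orientation; "wrist_force": force on the tool from outside, world axes, zero at the start; "ft_torque": the same for the moment, N m; "gripper_width": finger opening in mm; "gripper_force": force on a finger pad.
Only numpy, scipy, OpenCV 4.12 (cv2) and the standard library are available. Lean on these libraries where they do the work, as an engineer would, in place of code of your own. Each camera call takes 0.05 s, during which the arm holds its last target. There are 200 camera calls.

## Working session

There is one attempt and no reset: what is moved stays moved. The work goes in short steps, Python scripts to look and compute and a tool call to move; the robot and the scene stay as the last step left them, time stands still between calls to the robot, and variables do not carry over. Pictures are saved under pics/ and viewed, at most 10 in all, crops included, and the job is handed in when it is done.

Besides the shell and the picture viewer there is one more tool, called after "Request:" as a command line: name --argument value ..., lists and objects as JSON in quotes. carry_out: Moves the arm, as the interface text tells. Its arguments: {"type":"object","properties":{"twist":{"type":"array"},"translation":{"type":"array"},"fingers":{"type":"array"}},"required":["twist","translation","fingers"]}

```bash
mkdir -p pics
python3 - <<'E'
from bench import telemetry, optics
import cv2,numpy as np
print(telemetry.get_obs())
for n in("side","top"):
    im=optics.snapshot(n); cv2.imwrite(f"pics/{n}0.png",im)
    c=optics.get_calibration(n); R=np.array(c["R"]);print(n,c["intrinsics"],R.round(3),c["t"],-R.T@np.array(c["t"]))
E
```

```text
{'clock': 0.0, 'q': array([ 1.14798535e+00,  5.33871246e-02,  1.61433815e+00, -2.92962144e-05,
        1.47601090e+00, -1.19023630e-01]), 'joint_vel': array([-5.06895981e-05,  1.39210272e-04,  1.21163842e-03, -1.49636111e-03,
       -1.42894745e-03, -8.13514469e-04]), 'effort': array([ 5.89436549e-04, -3.93676078e+01, -3.70179963e+01, -2.72645548e-05,
        6.91347013e-03, -1.69813842e-05]), 'ee_pos': array([186.71461759, 595.78116795, 230.01789631]), 'eef_rot': array([-3.13946083e+00, -2.25575818e-04,  2.83780787e+00]), 'wrist_force': array([0.78820935, 0.3261683 , 0.42853262]), 'ft_torque': array([0.03494939, 0.04601622, 0.02030446]), 'gripper_force': 0.0, 'gripper_width': 85.25302692127129}
side [[395.41915875   0.         326.39508294]
 [  0.         395.41915875 205.4584971 ]
 [  0.           0.           1.        ]] [[-0.892  0.451 -0.   ]
 [ 0.353  0.697 -0.625]
 [-0.282 -0.557 -0.781]] [ 469.74997861 -130.5633615  1315.9511625 ] [836.18679962 612.53003556 946.0644204 ]
top [[497.63112798   0.         317.43971921]
 [  0.         497.63112798 195.88114372]
 [  0.           0.           1.        ]] [[-0.021 -1.    -0.023]
 [-0.995  0.023 -0.092]
 [ 0.093  0.021 -0.995]] [   9.96011661  511.38810819 1420.01045048] [ 377.71405543  -31.0281192  1460.9640751 ]
```

View pics/top0.png

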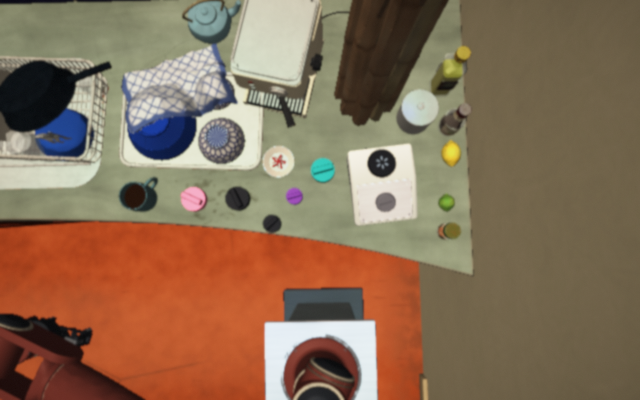

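View pics/side0.png

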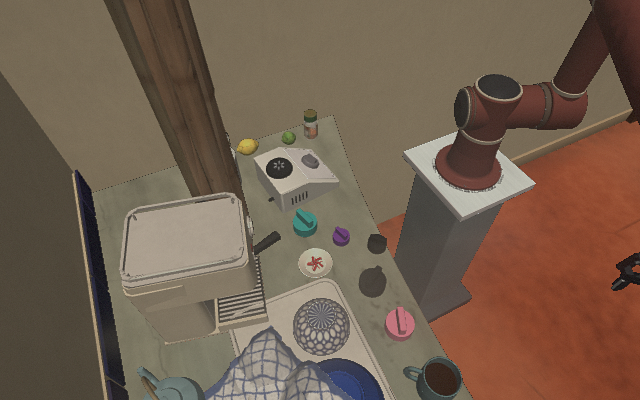

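Candidates for the knob in the top view: pink (193,198), large black (237,198), purple (294,196), turquoise (322,170), small black (272,224). Pink, purple and turquoise are ruled out, so I choose the larger black one at (237,198). Next, a close crop to check it.

```bash
cat > h.py <<'E'
from bench import telemetry, optics
import cv2,numpy as np
from scipy.spatial.transform import Rotation as Ro
def cast(n,uv,p0,nrm=(0,0,1),c=None):
    c=c or optics.get_calibration(n);R=np.array(c["R"]);o=-R.T@np.array(c["t"])
    d=R.T@np.linalg.inv(c["intrinsics"])@np.array([*uv,1.]);nrm=np.array(nrm,float)
    return o+d*((np.array(p0)-o)@nrm)/(d@nrm)
def proj(n,X,c=None):
    c=c or optics.get_calibration(n);p=np.array(c["intrinsics"])@(np.array(c["R"])@np.array(X)+np.array(c["t"]));return p[:2]/p[2]
E
python3 - <<'E'
from h import *
t=cv2.imread("pics/top0.png");s=cv2.imread("pics/side0.png")
a=cv2.resize(t[170:240,205:305],(400,280),interpolation=3);b=cv2.resize(t[135:235,335:478],(400,280),interpolation=3)
c=cv2.resize(s[240:310,340:440],(400,280),interpolation=3);d=cv2.resize(s[130:210,245:345],(400,280),interpolation=3)
f=lambda x:cv2.convertScaleAbs(x,alpha=1.6,beta=20)
cv2.imwrite("pics/crop.png",np.vstack([np.hstack([f(a),b]),np.hstack([f(c),d])]))
print("knob top@60",cast("top",(237,198),(0,0,50)),"side",cast("side",(373,281),(0,0,40)))
print("seat",cast("top",(386,202),(0,0,75)),cast("side",(311,160),(0,0,75)))
for uv in((348,151),(410,144),(416,219),(355,224)):print(cast("top",uv,(0,0,96 if uv[1]<200 else 35)).round())
E
```

```text
knob top@60 [508.30373337 228.05185278  50.        ] side [514.38245967 238.92890498  40.        ]
seat [ 485.15536894 -193.08662646   75.        ] [ 482.71200219 -192.37478356   75.        ]
[628. -90.  96.]
[ 643. -262.   96.]
[ 438. -281.   35.]
[ 427. -107.   35.]
```

View pics/crop.png

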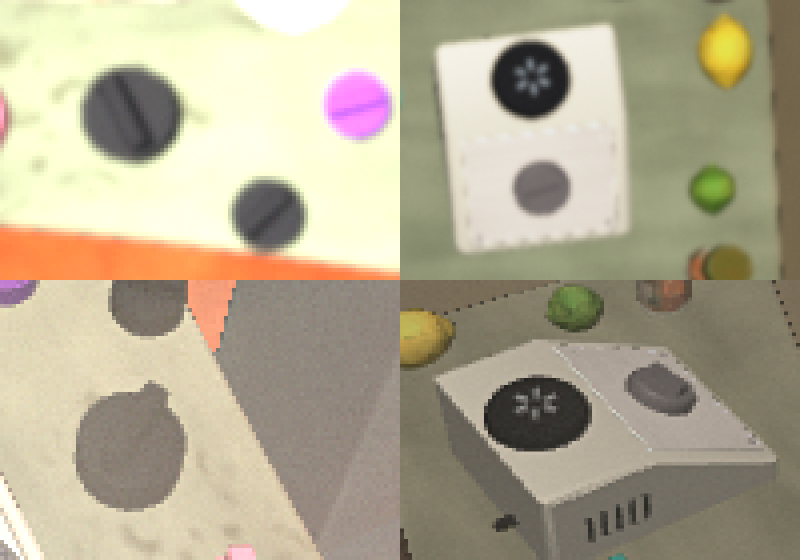

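The crop confirms it: the black dial at (237,198) is clearly larger than the one at (272,224), and its bar runs roughly along x with about 0.4 rad of yaw. The seat's collar is at (386,202), with its blade visible as a dark line.

```bash
cat >> h.py <<'E'
def obs():
    o=telemetry.get_obs();return o
def delta(p,R,o=None):
    "tool-frame shift (m) and rotvec to reach TCP p (mm), rotation R"
    o=o or obs();R0=Ro.from_euler("xyz",o["eef_rot"])
    return (R0.inv().apply(np.array(p)-o["ee_pos"])/1000).round(4),(R0.inv()*R).as_rotvec().round(4)
def down(yaw): return Ro.from_euler("xyz",[np.pi,0,yaw])
E
python3 - <<'E'
from h import *
c=optics.get_calibration("wrist");R=np.array(c["R"]);o=obs();R0=Ro.from_euler("xyz",o["eef_rot"])
print(c["intrinsics"],"cam in tool",R0.inv().apply(-R.T@np.array(c["t"])-o["ee_pos"]),"axis",R0.inv().apply(R[2]))
print(delta((508,230,200),down(3.54)),delta((508,230,200),down(0.4)))
E
```

```text
[[356.13041629   0.         314.04599325]
 [  0.         356.13041629 200.09843433]
 [  0.           0.           1.        ]] cam in tool [  81.32917424   -0.63297198 -141.77356382] axis [-3.12455857e-01  8.38884486e-04  9.49931910e-01]
(array([-0.416 , -0.2529,  0.0306]), array([-0.0017, -0.0008, -0.7022])) (array([-0.416 , -0.2529,  0.0306]), array([-1.1000e-03,  2.1000e-03,  2.4378e+00]))
```

Run:
```python
from h import *
print(delta((485,-193,200),down(1.95)))
```

```text
(array([-0.5206, -0.6635,  0.0313]), array([-1.800e-03,  6.000e-04,  8.878e-01]))
```

Request:
carry_out --twist '[[0, 0, 0.06], [0, 0, 0.12], [0, 0, 0.18], [0, 0, 0.24], [0, 0, 0.3], [0, 0, 0.36], [0, 0, 0.42], [0, 0, 0.48], [0, 0, 0.54], [0, 0, 0.6], [0, 0, 0.66], [0, 0, 0.72], [0, 0, 0.78], [0, 0, 0.84], [0, 0, 0.89], [0, 0, 0.89], [0, 0, 0.89]]' --translation '[[-0.07, -0.04, 0.0], [-0.13, -0.08, 0], [-0.18, -0.115, 0], [-0.22, -0.15, 0], [-0.26, -0.19, 0.0], [-0.3, -0.23, 0], [-0.34, -0.28, 0], [-0.37, -0.33, 0], [-0.4, -0.38, 0], [-0.43, -0.43, 0], [-0.45, -0.48, 0.01], [-0.47, -0.53, 0.015], [-0.49, -0.58, 0.02], [-0.51, -0.63, 0.03], [-0.52, -0.663, 0.031], [-0.52, -0.663, 0.031], [-0.52, -0.663, 0.031]]' --fingers '[0, 0, 0, 0, 0, 0, 0, 0, 0, 0, 0, 0, 0, 0, 0, 0, 0]'

```text
clock: 2.22
ee_pos: [484.6, -191.2, 200.0]
eef_rot: [-3.141, -0.001, 1.948]
wrist_force: [-0.1, 0.2, -0.1]
gripper_width: 86.0
gripper_force: 0.0
```

Run:
```python
from h import *
o=obs();print(o["clock"],o["q"].round(3),o["ee_pos"].round(1),o["eef_rot"].round(3))
import pickle
c=optics.get_calibration("wrist");im=optics.snapshot("wrist");cv2.imwrite("pics/w1.png",im);pickle.dump(c,open("w1.pkl","wb"))
```

```text
2.225 [-0.519 -0.177  1.885  0.     1.434 -0.896] [ 484.6 -191.2  200. ] [-3.141e+00 -1.000e-03  1.948e+00]
```

View pics/w1.png

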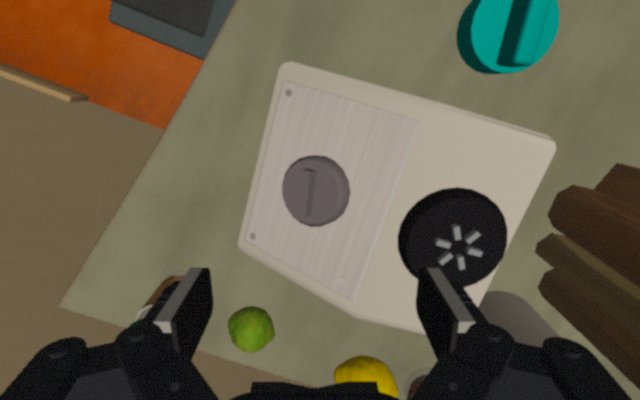

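The wrist view shows the panel with the collar centred near (316,190), the blade near (307,192) running almost vertically in the image, screws at (289,92) and (252,236), and the turquoise dial at the upper right.

Run:
```python
from h import *
im=cv2.imread("pics/w1.png")[145:235,270:362]
im=cv2.convertScaleAbs(im,alpha=2.2,beta=-90)
cv2.imwrite("pics/c2.png",cv2.resize(im,(552,540),interpolation=3))
```

```text
(no output)
```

View pics/c2.png

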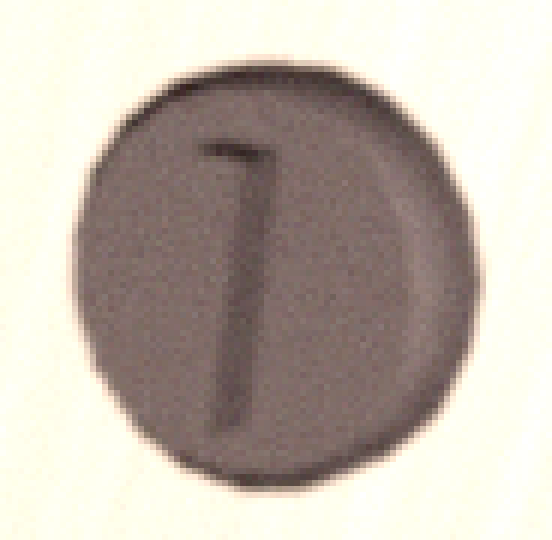

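Run:
```python
from h import *
import pickle
c=pickle.load(open("w1.pkl","rb"))
im=cv2.imread("pics/w1.png")
m=(cv2.cvtColor(im,cv2.COLOR_BGR2GRAY)<125).astype(np.uint8);m[:145]=0;m[235:]=0;m[:,:270]=0;m[:,362:]=0
k=max(cv2.findContours(m,0,1)[0],key=cv2.contourArea);e=cv2.fitEllipse(k);print(e)
yaw=0.087
for it in range(3):
    n=np.array([-.5*np.cos(yaw),-.5*np.sin(yaw),.866]);S=np.array([487.,-193,65])
    for _ in range(5):
        p=cast("w",e[0],S+5*n,n,c)-5*n; S=S+(p-S); S[2]=65   # seat height known
        S[:2]=p[:2]
    sx=np.array([.866*np.cos(yaw),.866*np.sin(yaw),.5]);sy=np.cross(n,sx)
    f=lambda uv,h:cast("w",uv,S+h*n,n,c)-S-h*n
    a,b=f((289,92),0),f((252,236),0)       # screws along y
    c1,c2=f((420,121),0),f((355,300),0)
    print("S",S,"yaw screws",np.arctan2(-(a-b)[0],(a-b)[1]),"crease",np.arctan2(-(c1-c2)[0],(c1-c2)[1]))
    print("crease/screw seat xy",[(round(v@sx,1),round(v@sy,1)) for v in(a,b,c1,c2)])
    t=f((304.3,193.7),24);print("blade centre off",t@sx,t@sy)
    g=f((310,171.7),24)-f((305,217.5),24);print("blade len",np.linalg.norm(g),"beta",np.arctan2(-(g@sy),g@sx)%np.pi)
    g=f((315.5,171.7),14)-f((311,216.7),14);print("base len",np.linalg.norm(g),"beta",np.arctan2(-(g@sy),g@sx)%np.pi)
    break
print("top circ",[cast("top",(386,202),S+5*n,n)])
print(delta((508,230,190),down(0.4)),delta((508,230,190),down(3.54)))
```

```text
((315.4292907714844, 190.30001831054688), (66.57441711425781, 71.34300231933594), 166.2159881591797)
S [ 487.34443609 -191.62285016   65.        ] yaw screws 0.09544697834570148 crease 0.10396488023806402
crease/screw seat xy [(np.float64(-51.3), np.float64(65.1)), (np.float64(-50.0), np.float64(-67.2)), (np.float64(57.3), np.float64(74.7)), (np.float64(60.1), np.float64(-71.5))]
blade centre off 0.8780344651393577 -0.15233520214788926
blade len 35.12321761713599 beta 1.3640444185576612
base len 35.58768387664877 beta 1.3501947343104208
top circ [array([ 485.57025289, -193.71241435,   69.64810861])]
(array([0.3825, 0.177 , 0.0103]), array([-6.000e-04, -4.000e-04,  1.549e+00])) (array([0.3825, 0.177 , 0.0103]), array([ 4.000e-04, -6.000e-04, -1.591e+00]))
```

Request:
carry_out --twist '[[0, 0, 0.16], [0, 0, 0.32], [0, 0, 0.48], [0, 0, 0.64], [0, 0, 0.8], [0, 0, 0.96], [0, 0, 1.12], [0, 0, 1.28], [0, 0, 1.44], [0, 0, 1.55], [0, 0, 1.55], [0, 0, 1.55]]' --translation '[[0.04, 0.02, 0], [0.08, 0.04, 0], [0.12, 0.055, 0], [0.16, 0.075, 0], [0.2, 0.09, 0], [0.24, 0.11, 0], [0.28, 0.13, 0], [0.32, 0.15, 0], [0.36, 0.165, 0.01], [0.3825, 0.177, 0.01], [0.3825, 0.177, 0.01], [0.3825, 0.177, 0.01]]' --fingers '[0, 0, 0, 0, 0, 0, 0, 0, 0, 0, 0, 0]'

```text
clock: 3.78
ee_pos: [508.1, 229.1, 190.4]
eef_rot: [3.141, -0.0, 0.4]
wrist_force: [0.4, 0.1, -0.0]
gripper_width: 85.4
gripper_force: 0.0
```

Run:
```python
from h import *
o=obs();print(o["clock"],o["q"].round(3),o["ee_pos"].round(1),o["eef_rot"].round(3))
import pickle
c=optics.get_calibration("wrist");im=optics.snapshot("wrist");pickle.dump(c,open("w2.pkl","wb"));cv2.imwrite("pics/w2.png",im)
u,v=proj("w",(508,230,40),c);print(u,v)
u,v=int(u),int(v);cr=im[max(v-90,0):v+90,max(u-120,0):u+120];print(max(u-120,0),max(v-90,0))
cv2.imwrite("pics/c3.png",cv2.convertScaleAbs(cv2.resize(cr,None,fx=3,fy=3,interpolation=3),alpha=2,beta=20))
```

```text
3.775 [ 0.29  -0.08   1.813 -0.     1.408  1.461] [508.1 229.1 190.4] [ 3.141 -0.     0.4  ]
313.43048194490217 180.75276727317896
193 90
```

View pics/c3.png

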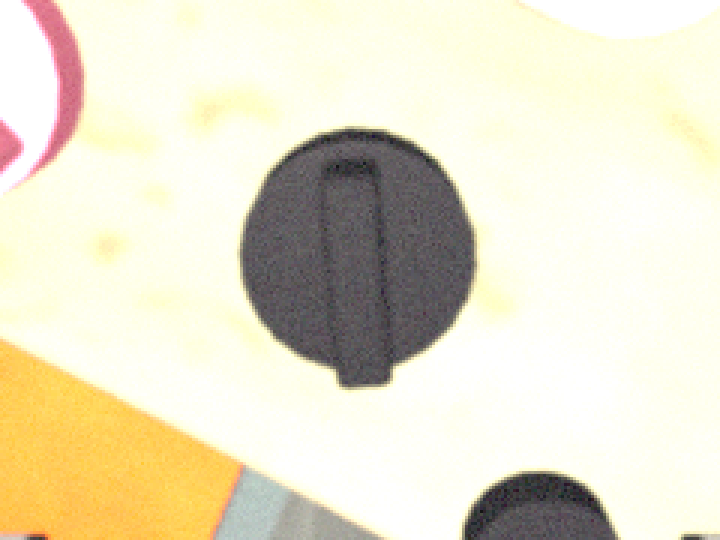

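The crop shows the large black dial, with its bar's top face from about (351,178) to (365,385), so centred near (312,184) in full-image pixels and slightly rotated from the tool's line.

Run:
```python
from h import *
import pickle
c=pickle.load(open("w2.pkl","rb"))
q=[(193+a/3,90+b/3) for a,b in((323,178),(378,178),(339,386),(392,384))]
P=[cast("w",x,(0,0,60),c=c) for x in q];C=sum(P)/4;g=(P[0]+P[1]-P[2]-P[3])/2
yaw=np.arctan2(g[1],g[0]);print(C,np.linalg.norm(g[:2]),np.linalg.norm(P[0]-P[1]),"yaw",yaw)
for z in (60,36):print(delta((C[0],C[1],z),down(yaw)))
```

```text
[509.53633849 231.47760099  60.        ] 56.94805318073702 14.094823344753651 yaw 0.4686978889236819
(array([ 0.0022, -0.0021,  0.1305]), array([ 0.0003, -0.0001, -0.0697]))
(array([ 0.0022, -0.0021,  0.1545]), array([ 0.0003, -0.0001, -0.0697]))
```

Request:
carry_out --twist '[[0, 0, -0.03], [0, 0, -0.07], [0, 0, -0.07], [0, 0, -0.07], [0, 0, -0.07], [0, 0, -0.07], [0, 0, -0.07], [0, 0, -0.07], [0, 0, -0.07], [0, 0, -0.07], [0, 0, -0.07]]' --translation '[[0.002, -0.002, 0.05], [0.002, -0.002, 0.1], [0.002, -0.002, 0.14], [0.002, -0.002, 0.152], [0.002, -0.002, 0.153], [0.002, -0.002, 0.153], [0.002, -0.002, 0.153], [0.002, -0.002, 0.153], [0.002, -0.002, 0.153], [0.002, -0.002, 0.153], [0.002, -0.002, 0.153]]' --fingers '[0, 0, 0, 0.3, 0.7, 1, 1, 1, 1, 1, 1]'

```text
clock: 5.2
ee_pos: [511.3, 232.2, 39.6]
eef_rot: [3.141, -0.004, 0.468]
wrist_force: [-0.6, -0.4, 7.1]
gripper_width: 14.8
gripper_force: 59.6
```

Run:
```python
from h import *
o=obs();print({k:np.round(v,3) for k,v in o.items()})
```

```text
{'clock': np.float64(5.2), 'q': array([ 0.294,  0.1  ,  1.905, -0.   ,  1.133,  1.397]), 'joint_vel': array([-0.002, -0.002, -0.001,  0.   , -0.001,  0.002]), 'effort': array([-1.5600e-01, -3.2606e+01, -2.8767e+01,  4.0000e-02, -1.4900e-01,
       -3.2000e-02]), 'ee_pos': array([511.309, 232.15 ,  39.61 ]), 'eef_rot': array([ 3.141, -0.004,  0.468]), 'wrist_force': array([-0.584, -0.418,  7.051]), 'ft_torque': array([-0.135,  0.048, -0.026]), 'gripper_force': np.float64(59.642), 'gripper_width': np.float64(14.779)}
```

Request:
carry_out --twist '[[0, 0, 0], [0, 0, 0], [0, 0, 0], [0, 0, 0], [0, 0, 0]]' --translation '[[0, 0, -0.01], [0, 0, -0.06], [0, 0, -0.12], [0, 0, -0.14], [0, 0, -0.14]]' --fingers '[1, 1, 1, 1, 1]'

```text
clock: 5.82
ee_pos: [510.3, 231.8, 178.7]
eef_rot: [3.141, -0.003, 0.468]
wrist_force: [-0.2, -0.2, -1.5]
gripper_width: 14.7
gripper_force: 58.9
```

```bash
cat >> h.py <<'E'
S=np.array([487.3,-191.8,65.]);YAW=0.095
Rs=Ro.from_euler("z",YAW)*Ro.from_euler("y",-np.pi/6)   # seat frame: x up slope, z normal
n=Rs.apply([0,0,1])
def seatR(th): # tool z=-n, bar (tool -x) at clockwise angle th from seat x
    return Rs*Ro.from_euler("z",-th+np.pi)*Ro.from_euler("x",np.pi)
E
python3 - <<'E'
from h import *
print(Rs.as_matrix().round(2))
o=obs();print(o["clock"],o["q"].round(3),o["ee_pos"].round(1),o["wrist_force"].round(2),o["ft_torque"].round(3),o["gripper_width"])
p=S+(39.6+70)*n
print(p,delta(p,seatR(2.36)),delta(p,seatR(1.36)))
import pickle
c=optics.get_calibration("wrist");im=optics.snapshot("wrist");pickle.dump(c,open("w3.pkl","wb"))
u,v=map(int,proj("w",o["ee_pos"],c));print(u,v)
cv2.imwrite("pics/w3.png",im)
cr=im[max(0,v-100):v+100,u-130:u+130];print(u-130,max(0,v-100))
cv2.imwrite("pics/c4.png",cv2.convertScaleAbs(cv2.resize(cr,None,fx=3,fy=2.5,interpolation=3),alpha=2,beta=20))
E
```

```text
[[ 0.86 -0.09 -0.5 ]
 [ 0.08  1.   -0.05]
 [ 0.5   0.    0.87]]
5.825 [ 0.294 -0.065  1.819 -0.     1.385  1.397] [510.3 231.8 178.7] [-0.18 -0.2  -1.48] [-0.027 -0.003  0.004] 14.744625577021958
[ 432.74709908 -196.99817284  159.91638425] (array([-0.2626,  0.3477,  0.0182]), array([-0.2866,  0.4391, -0.3996])) (array([-0.2626,  0.3477,  0.0182]), array([-0.4983,  0.2674, -1.3747]))
314 269
184 169
```

View pics/c4.png

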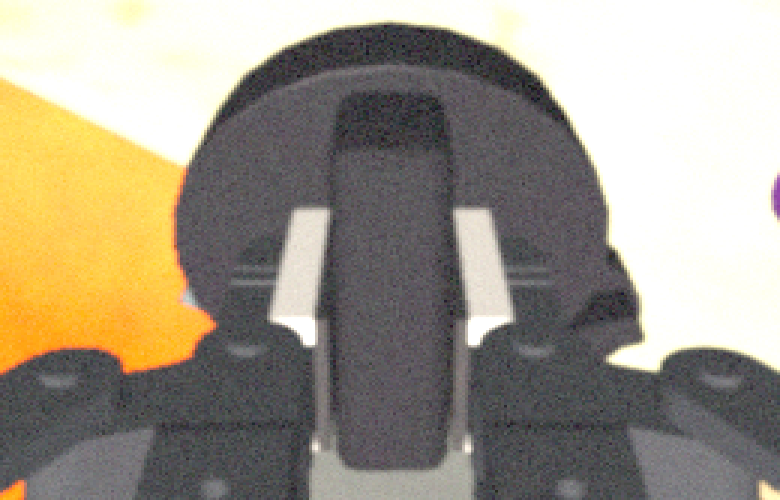

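The dial is held straight. The bar's top face runs from (314,228) to (314,356) in full-image pixels, and the skirt's front top rim is at row 195.

Run:
```python
from h import *
import pickle
c=pickle.load(open("w3.pkl","rb"));o=obs();R0=Ro.from_euler("xyz",o["eef_rot"])
z=o["ee_pos"][2]-39.6
for uv,h in(((314,228),60),((314,356),60),((314,195),32)):
    print(R0.inv().apply(cast("w",uv,(0,0,z+h),c=c)-o["ee_pos"]).round(1))
```

```text
[ 28.7  -0.1 -20.4]
[-30.4  -0.1 -20.4]
[33.  -0.1  7.6]
```

```bash
cat >> h.py <<'E'
def tcp(h,th,ax=0,ay=0): # knob origin h mm above seat
    R=seatR(th);return S+(39.6+h)*n+R.apply([1.2,0,0])+Rs.apply([ax,ay,0]),R
E
python3 - <<'E'
from h import *
print(delta(*tcp(60,2.36)))
E
```

```text
(array([-0.2556,  0.3493,  0.0248]), array([-0.2882,  0.443 , -0.3992]))
```

Request:
carry_out --twist '[[-0.029, 0.044, -0.04], [-0.058, 0.088, -0.08], [-0.086, 0.133, -0.12], [-0.115, 0.177, -0.16], [-0.144, 0.221, -0.2], [-0.173, 0.266, -0.24], [-0.202, 0.31, -0.28], [-0.23, 0.354, -0.32], [-0.26, 0.4, -0.36], [-0.288, 0.443, -0.399], [-0.288, 0.443, -0.399], [-0.288, 0.443, -0.399]]' --translation '[[-0.026, 0.035, 0], [-0.051, 0.07, 0], [-0.077, 0.105, 0], [-0.102, 0.14, 0], [-0.128, 0.175, 0], [-0.153, 0.21, 0], [-0.179, 0.245, 0.005], [-0.204, 0.279, 0.01], [-0.23, 0.314, 0.018], [-0.2556, 0.3493, 0.0248], [-0.2556, 0.3493, 0.0248], [-0.2556, 0.3493, 0.0248]]' --fingers '[1, 1, 1, 1, 1, 1, 1, 1, 1, 1, 1, 1]'

```text
clock: 7.38
ee_pos: [438.0, -194.3, 149.8]
eef_rot: [2.76, -0.365, 0.946]
wrist_force: [0.1, 0.2, -1.1]
gripper_width: 14.6
gripper_force: 59.1
```

```bash
cat >> h.py <<'E'
def st():
    o=obs();R0=Ro.from_euler("xyz",o["eef_rot"]);L=Rs.inv().apply(o["ee_pos"]-R0.apply([1.2,0,0])-S)
    x=Rs.inv().apply(R0.apply([-1,0,0]))
    print("t",o["clock"],"q",o["q"].round(2),"seat xy,h",L[:2].round(1),round(L[2]-39.6,1),"th",round(np.arctan2(-x[1],x[0]),3),"F(seat)",Rs.inv().apply(o["wrist_force"]).round(1),"T(seat)",Rs.inv().apply(o["ft_torque"]).round(3),"w",o["gripper_width"].round(1))
E
python3 - <<'E'
from h import *
st();print(delta(*tcp(30,2.36)),delta(*tcp(16,2.36)))
E
```

```text
Traceback (most recent call last):
  File "h.py", line 27, in st
    print("t",o["clock"],"q",o["q"].round(2),"seat xy,h",L[:2].round(1),round(L[2]-39.6,1),"th",round(np.arctan2(-x[1],x[0]),3),"F(seat)",Rs.inv().apply(o["wrist_force"]).round(1),"T(seat)",Rs.inv().apply(o["ft_torque"]).round(3),"w",o["gripper_width"].round(1))
                                                                                                                                                                                                                                          ^^^^^^^^^^^^^^^^^^^^^^^^
AttributeError: 'float' object has no attribute 'round'
```

```bash
sed -i 's/,"w",o\["gripper_width"\].round(1)/,"w",round(o["gripper_width"],1)/' h.py
python3 - <<'E'
from h import *
st();print(delta(*tcp(30,2.36)),delta(*tcp(16,2.36)))
E
```

```text
t 7.375 q [-0.81 -0.55  2.31  0.46  1.09 -0.27] seat xy,h [-1.2  1.3] 58.5 th 2.363 F(seat) [-0.5  0.2 -1. ] T(seat) [-0.014  0.384 -0.015] w 14.6
(array([-0.0001,  0.0019,  0.0285]), array([-0.004 , -0.0009, -0.003 ])) (array([-0.0001,  0.0019,  0.0425]), array([-0.004 , -0.0009, -0.003 ]))
```

```bash
sed -i 's/-th+np.pi)\*/-th)*/; s/apply(\[-1,0,0\]))/apply([1,0,0]))/' h.py
python3 - <<'E'
from h import *
print(delta(*tcp(45,2.3)))
E
```

```text
(array([-0.0025,  0.0019,  0.0135]), array([-1.6000e-03,  6.1000e-03,  3.0786e+00]))
```

Request:
carry_out --twist '[[0, 0, 0.18], [0, 0, 0.36], [0, 0, 0.54], [0, 0, 0.72], [0, 0, 0.9], [0, 0, 1.08], [0, 0, 1.26], [0, 0, 1.44], [0, 0, 1.62], [0, 0, 1.8], [0, 0, 1.98], [0, 0, 2.16], [0, 0, 2.34], [0, 0, 2.52], [0, 0, 2.7], [0, 0, 2.88], [-0.002, 0.006, 3.06], [-0.002, 0.006, 3.08], [-0.002, 0.006, 3.08]]' --translation '[[0, 0.002, 0], [0, 0.002, 0], [0, 0.002, 0], [0, 0.002, 0.002], [-0.001, 0.002, 0.004], [-0.001, 0.002, 0.006], [-0.001, 0.002, 0.007], [-0.001, 0.002, 0.008], [-0.001, 0.002, 0.009], [-0.002, 0.002, 0.01], [-0.002, 0.002, 0.012], [-0.002, 0.002, 0.013], [-0.0025, 0.002, 0.0135], [-0.0025, 0.002, 0.0135], [-0.0025, 0.002, 0.0135], [-0.0025, 0.002, 0.0135], [-0.0025, 0.002, 0.0135], [-0.0025, 0.002, 0.0135], [-0.0025, 0.002, 0.0135]]' --fingers '[1, 1, 1, 1, 1, 1, 1, 1, 1, 1, 1, 1, 1, 1, 1, 1, 1, 1, 1]'

```text
clock: 9.75
ee_pos: [445.9, -196.8, 140.3]
eef_rot: [-2.73, 0.338, -2.129]
wrist_force: [0.6, -0.5, -1.8]
gripper_width: 14.8
gripper_force: 59.1
```

Run:
```python
from h import *
st();print(delta(*tcp(12,2.3)),delta(*tcp(8,2.3)))
im=optics.snapshot("side")
cv2.imwrite("pics/c5.png",cv2.resize(im[90:220,230:400],(785,600),interpolation=3))
```

```text
t 9.75 q [-0.8  -0.52  2.31  0.47  1.05  2.8 ] seat xy,h [ 2.4 -0.2] 46.4 th 2.295 F(seat) [-0.4 -0.6 -1.9] T(seat) [0.037 0.365 0.026] w 14.8
(array([0.0014, 0.002 , 0.0344]), array([-0.0032,  0.0003,  0.0049])) (array([0.0014, 0.002 , 0.0384]), array([-0.0032,  0.0003,  0.0049]))
```

View pics/c5.png

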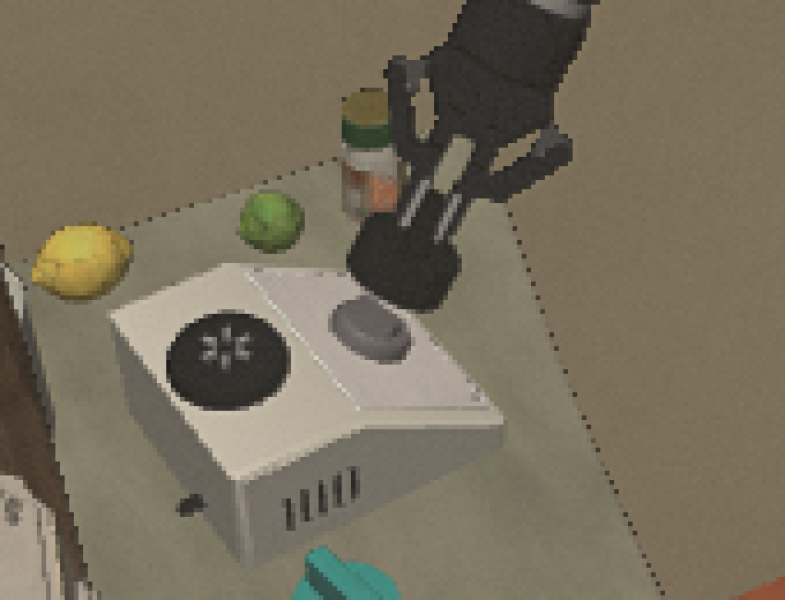

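The side crop shows the dial hovering square above the collar (370,328), with nothing in the way; the jar stands well behind.

Request:
carry_out --twist '[[-0.003, 0, 0.005], [-0.003, 0, 0.005], [-0.003, 0, 0.005], [-0.003, 0, 0.005], [-0.003, 0, 0.005], [-0.003, 0, 0.005]]' --translation '[[0.0014, 0.002, 0.006], [0.0014, 0.002, 0.014], [0.0014, 0.002, 0.022], [0.0014, 0.002, 0.028], [0.0014, 0.002, 0.033], [0.0014, 0.002, 0.034]]' --fingers '[1, 1, 1, 1, 1, 1]'

```text
clock: 10.55
ee_pos: [460.6, -196.2, 109.5]
eef_rot: [-2.736, 0.341, -2.138]
wrist_force: [0.1, -0.0, -1.8]
gripper_width: 14.8
gripper_force: 59.1
```

Run:
```python
from h import *
st();print(delta(*tcp(8,2.3)))
print("jar",cast("top",(454,229),(0,0,105)))
```

```text
t 10.55 q [-0.77 -0.43  2.3   0.48  0.96  2.79] seat xy,h [-0.3 -1. ] 12.5 th 2.304 F(seat) [-0.8 -0.  -1.6] T(seat) [ 0.049  0.37  -0.021] w 14.8
(array([-0.0009,  0.0004,  0.0045]), array([-0.0007, -0.0003, -0.0039]))
jar [ 405.42842416 -370.38076347  105.        ]
```

Request:
carry_out --twist '[[0, 0, 0], [0, 0, 0], [0, 0, 0], [0, 0, 0]]' --translation '[[-0.0009, 0.0004, 0.002], [-0.0009, 0.0004, 0.004], [-0.0009, 0.0004, 0.0055], [-0.0009, 0.0004, 0.006]]' --fingers '[1, 1, 1, 1]'

```text
clock: 11.05
ee_pos: [463.8, -195.3, 105.6]
eef_rot: [-2.735, 0.34, -2.138]
wrist_force: [-7.3, 1.0, 5.1]
gripper_width: 14.7
gripper_force: 60.5
```

```bash
python3 -c "
from h import *
st()"
```

```text
t 11.05 q [-0.76 -0.41  2.3   0.48  0.95  2.79] seat xy,h [ 0.5 -0.4] 7.4 th 2.303 F(seat) [-3.7  1.7  8. ] T(seat) [ 0.416  1.019 -0.068] w 14.7
```

Contact with the blade at about 8 mm short of home, pressing with about 9 N. Now I scan anticlockwise.

Request:
carry_out --twist '[[0, 0, -0.05], [0, 0, -0.1], [0, 0, -0.15], [0, 0, -0.2], [0, 0, -0.25]]' --translation '[[0, 0, 0], [0, 0, 0], [0, 0, 0], [0, 0, 0], [0, 0, 0]]' --fingers '[1, 1, 1, 1, 1]'

```text
clock: 11.68
ee_pos: [464.6, -195.6, 106.3]
eef_rot: [-2.665, 0.233, -1.901]
wrist_force: [-0.6, 0.6, 1.2]
gripper_width: 14.8
gripper_force: 59.4
```

```bash
python3 -c "
from h import *
st();print(delta(*tcp(7,1.8)))"
```

```text
t 11.675 q [-0.76 -0.41  2.3   0.49  0.95  2.54] seat xy,h [ 1.3 -0.6] 7.6 th 2.052 F(seat) [0.1 0.6 1.3] T(seat) [ 0.116  0.136 -0.024] w 14.8
(array([0.    , 0.0011, 0.0006]), array([-0.0038, -0.0013, -0.2521]))
```

Request:
carry_out --twist '[[0, 0, -0.05], [0, 0, -0.1], [0, 0, -0.15], [0, 0, -0.2], [0, 0, -0.25]]' --translation '[[0, 0.0003, 0.002], [0, 0.0006, 0.002], [0, 0.0009, 0.002], [0, 0.0011, 0.002], [0, 0.0011, 0.002]]' --fingers '[1, 1, 1, 1, 1]'

```text
clock: 12.3
ee_pos: [465.6, -196.3, 106.5]
eef_rot: [-2.624, 0.111, -1.678]
wrist_force: [-6.6, 0.2, 12.2]
gripper_width: 14.5
gripper_force: 61.1
```

```bash
python3 -c "
from h import *
st();print(delta(*tcp(7,1.55)))"
```

```text
t 12.3 q [-0.76 -0.41  2.3   0.49  0.95  2.29] seat xy,h [ 2.  -1.3] 7.3 th 1.801 F(seat) [ 0.4  0.8 13.8] T(seat) [ 0.359  0.429 -0.131] w 14.5
(array([-0.0008,  0.0019,  0.0003]), array([-0.0057, -0.0042, -0.2509]))
```

Request:
carry_out --twist '[[0, 0, -0.05], [0, 0, -0.1], [0, 0, -0.15], [0, 0, -0.2], [0, 0, -0.25]]' --translation '[[-0.0002, 0.0004, -0.001], [-0.0004, 0.0008, -0.001], [-0.0006, 0.0012, -0.001], [-0.0008, 0.0016, -0.001], [-0.0008, 0.0019, -0.001]]' --fingers '[1, 1, 1, 1, 1]'

```text
clock: 12.92
ee_pos: [463.2, -195.1, 105.3]
eef_rot: [-2.614, -0.014, -1.462]
wrist_force: [-2.1, -1.3, 4.1]
gripper_width: 14.6
gripper_force: 59.9
```

```bash
python3 -c "
from h import *
st();print(delta(*tcp(7,1.3)))"
```

```text
t 12.925 q [-0.76 -0.42  2.31  0.49  0.95  2.04] seat xy,h [-0.9  0.2] 7.4 th 1.551 F(seat) [ 0.2 -1.1  4.7] T(seat) [-0.173  0.184 -0.051] w 14.6
(array([ 0.0001, -0.0012,  0.0004]), array([-0.0037, -0.0056, -0.2515]))
```

Request:
carry_out --twist '[[0, 0, -0.05], [0, 0, -0.1], [0, 0, -0.15], [0, 0, -0.2], [0, 0, -0.25]]' --translation '[[0, 0, 0.001], [0, -0.0003, 0.001], [0, -0.0005, 0.001], [0, -0.0007, 0.001], [0, -0.0007, 0.001]]' --fingers '[1, 1, 1, 1, 1]'

```text
clock: 13.55
ee_pos: [463.8, -195.7, 104.8]
eef_rot: [-2.633, -0.14, -1.243]
wrist_force: [-9.2, -3.7, 7.9]
gripper_width: 14.5
gripper_force: 60.9
```

```bash
python3 -c "
from h import *
st();print(delta(*tcp(7,1.05)))"
```

```text
t 13.55 q [-0.76 -0.42  2.3   0.48  0.94  1.79] seat xy,h [-1.  -0.5] 6.7 th 1.3 F(seat) [-4.3 -2.8 11.6] T(seat) [-0.61   1.081 -0.109] w 14.5
(array([-0.0002, -0.0014, -0.0002]), array([ 0.    , -0.0069, -0.2503]))
```

Request:
carry_out --twist '[[0, -0.003, -0.05], [0, -0.005, -0.1], [0, -0.007, -0.15], [0, -0.007, -0.2], [0, -0.007, -0.25]]' --translation '[[0, -0.0005, 0], [0, -0.001, 0], [0, -0.0014, 0], [0, -0.0014, 0], [0, -0.0014, 0]]' --fingers '[1, 1, 1, 1, 1]'

```text
clock: 14.18
ee_pos: [464.6, -194.3, 103.8]
eef_rot: [-2.677, -0.249, -1.016]
wrist_force: [1.6, -2.4, -1.9]
gripper_width: 14.8
gripper_force: 59.1
```

```bash
python3 -c "
from h import *
st();print(delta(*tcp(7,0.8)))"
```

```text
t 14.175 q [-0.76 -0.41  2.3   0.48  0.95  1.54] seat xy,h [-1.   0.7] 5.4 th 1.052 F(seat) [ 0.2 -2.5 -2.3] T(seat) [-0.562  0.266 -0.029] w 14.8
(array([ 0.0011, -0.0008, -0.0016]), array([-0.0007,  0.0016, -0.252 ]))
```

The force has vanished and the height fell, so the slot seems to have been found. I press on gently.

Request:
carry_out --twist '[[0, 0, 0], [0, 0, 0], [0, 0, 0], [0, 0, 0]]' --translation '[[0.0005, -0.0004, 0.001], [0.001, -0.0008, 0.002], [0.001, -0.0008, 0.003], [0.001, -0.0008, 0.003]]' --fingers '[1, 1, 1, 1]'

```text
clock: 14.68
ee_pos: [467.0, -193.7, 101.3]
eef_rot: [-2.676, -0.246, -1.016]
wrist_force: [1.1, -3.8, -1.6]
gripper_width: 14.6
gripper_force: 59.2
```

```bash
python3 -c "
from h import *
st();print(delta(*tcp(0,1.05)))"
```

```text
t 14.675 q [-0.76 -0.4   2.3   0.49  0.94  1.54] seat xy,h [-0.1  1.1] 2.0 th 1.054 F(seat) [-0.1 -3.9 -1.7] T(seat) [-0.741  0.237 -0.012] w 14.6
(array([0.001 , 0.0004, 0.002 ]), array([-0.001 ,  0.004 , -0.0038]))
```

Request:
carry_out --twist '[[0, 0, 0], [0, 0, 0], [0, 0, 0], [0, 0, 0]]' --translation '[[0.0005, 0.0004, 0.001], [0.001, 0.0004, 0.002], [0.001, 0.0004, 0.0035], [0.001, 0.0004, 0.0045]]' --fingers '[1, 1, 1, 1]'

```text
clock: 15.18
ee_pos: [468.1, -193.8, 99.0]
eef_rot: [-2.679, -0.242, -1.011]
wrist_force: [-37.2, 5.4, 33.1]
gripper_width: 15.1
gripper_force: 65.8
```

```bash
python3 -c "
from h import *
st();print(delta(*tcp(0,0.7)))"
```

```text
t 15.175 q [-0.76 -0.38  2.29  0.49  0.94  1.54] seat xy,h [-0.3  0.9] -0.5 th 1.051 F(seat) [-15.1   8.9  46.9] T(seat) [ 1.218  2.706 -0.156] w 15.1
(array([ 0.0009, -0.0002, -0.0005]), array([-0.001 ,  0.0105, -0.3507]))
```

It is home (height reads -0.5, firm contact). I back the pressure off and turn to off.

Request:
carry_out --twist '[[0, 0, 0], [0, 0, -0.05], [0, 0, -0.1], [0, 0, -0.15], [0, 0, -0.2], [0, 0, -0.25], [0, 0, -0.3]]' --translation '[[0, 0, -0.0022], [0, 0, -0.0022], [0, 0, -0.0022], [0, 0, -0.0022], [0, 0, -0.0022], [0, 0, -0.0022], [0, 0, -0.0022]]' --fingers '[1, 1, 1, 1, 1, 1, 1]'

```text
clock: 16.05
ee_pos: [468.5, -194.2, 99.4]
eef_rot: [-2.763, -0.37, -0.729]
wrist_force: [-0.8, -0.9, 1.4]
gripper_width: 14.4
gripper_force: 59.4
```

```bash
python3 -c "
from h import *
st();print(delta(*tcp(-.4,0.45)))"
```

```text
t 16.05 q [-0.76 -0.39  2.29  0.49  0.94  1.24] seat xy,h [-0.1  0.3] -0.3 th 0.753 F(seat) [-0.1 -0.8  1.6] T(seat) [-0.399  0.142 -0.328] w 14.4
(array([ 0.0002, -0.0002,  0.0001]), array([-0.004 ,  0.0034, -0.3034]))
```

Request:
carry_out --twist '[[0, 0, -0.05], [0, 0, -0.1], [0, 0, -0.15], [0, 0, -0.2], [0, 0, -0.25], [0, 0, -0.3], [0, 0, -0.35], [0, 0, -0.4], [0, 0, -0.45], [0, 0, -0.5]]' --translation '[[0, 0, 0], [0, 0, 0], [0, 0, 0], [0, 0, 0], [0, 0, 0], [0, 0, 0], [0, 0, 0], [0, 0, 0], [0, 0, 0], [0, 0, 0]]' --fingers '[1, 1, 1, 1, 1, 1, 1, 1, 1, 1]'

```text
clock: 17.3
ee_pos: [468.4, -194.0, 99.4]
eef_rot: [-2.993, -0.503, -0.195]
wrist_force: [-0.4, -1.0, 2.3]
gripper_width: 14.8
gripper_force: 59.6
```

```bash
python3 -c "
from h import *
st();print(delta(*tcp(-.4,0.05)))"
```

```text
t 17.3 q [-0.76 -0.39  2.29  0.49  0.94  0.74] seat xy,h [-0.5 -0.1] -0.3 th 0.253 F(seat) [ 0.8 -0.9  2.2] T(seat) [-0.3    0.145 -0.324] w 14.8
(array([ 0.0004, -0.0005,  0.0001]), array([-0.0054,  0.0016, -0.2034]))
```

Request:
carry_out --twist '[[0, 0, -0.05], [0, 0, -0.1], [0, 0, -0.15], [0, 0, -0.2], [0, 0, -0.24]]' --translation '[[0, 0, 0], [0, 0, 0], [0, 0, 0], [0, 0, 0], [0, 0, 0]]' --fingers '[1, 1, 1, 1, 1]'

```text
clock: 17.92
ee_pos: [468.3, -194.0, 99.4]
eef_rot: [-3.128, -0.523, 0.079]
wrist_force: [-1.1, -0.1, 2.0]
gripper_width: 14.9
gripper_force: 59.6
```

```bash
python3 -c "
from h import *
st();print(delta(*tcp(-.4,0.05)))"
```

```text
t 17.925 q [-0.76 -0.39  2.29  0.49  0.94  0.5 ] seat xy,h [-0.6 -0.4] -0.3 th 0.014 F(seat) [ 0.  -0.   2.3] T(seat) [-0.27   0.201 -0.313] w 14.9
(array([ 0.0006, -0.0004,  0.0001]), array([-0.0056,  0.0011,  0.0363]))
```

Request:
carry_out --twist '[[0, 0, -0.03], [0, 0, -0.06], [0, 0, -0.09], [0, 0, -0.11]]' --translation '[[0, 0, 0], [0, 0, 0], [0, 0, 0], [0, 0, 0]]' --fingers '[1, 1, 1, 1]'

```text
clock: 18.42
ee_pos: [468.2, -194.1, 99.3]
eef_rot: [3.091, -0.52, 0.207]
wrist_force: [-1.8, 0.8, 3.7]
gripper_width: 14.5
gripper_force: 59.7
```

```bash
python3 -c "
from h import *
st()"
```

```text
t 18.425 q [-0.76 -0.39  2.29  0.49  0.94  0.39] seat xy,h [-0.7 -0.6] -0.3 th -0.097 F(seat) [0.4 1.  4.1] T(seat) [-0.019 -0.122 -0.336] w 14.5
```

Request:
carry_out --twist '[[0, 0, -0.02], [0, 0, -0.04], [0, 0, -0.06]]' --translation '[[0, 0, 0], [0, 0, 0], [0, 0, 0]]' --fingers '[1, 1, 1]'

```text
clock: 18.8
ee_pos: [468.2, -194.1, 99.2]
eef_rot: [3.057, -0.516, 0.276]
wrist_force: [-0.2, 1.5, 4.9]
gripper_width: 14.8
gripper_force: 59.8
```

```bash
python3 -c "
from h import *
st()"
```

```text
t 18.8 q [-0.76 -0.39  2.29  0.49  0.94  0.33] seat xy,h [-0.7 -0.7] -0.3 th -0.157 F(seat) [2.4 1.5 4.3] T(seat) [ 0.085 -0.207 -0.326] w 14.8
```

Request:
carry_out --twist '[[0, 0, -0.02], [0, 0, -0.04], [0, 0, -0.06]]' --translation '[[0, 0, 0], [0, 0, 0], [0, 0, 0]]' --fingers '[1, 1, 1]'

```text
clock: 19.18
ee_pos: [468.2, -194.1, 99.2]
eef_rot: [3.023, -0.51, 0.345]
wrist_force: [0.2, 1.7, 5.9]
gripper_width: 14.9
gripper_force: 59.9
```

```bash
python3 -c "
from h import *
st()"
```

```text
t 19.175 q [-0.76 -0.39  2.29  0.49  0.94  0.27] seat xy,h [-0.7 -0.8] -0.3 th -0.217 F(seat) [3.3 1.6 4.9] T(seat) [ 0.124 -0.248 -0.3  ] w 14.9
```

Request:
carry_out --twist '[[0, 0, -0.02], [0, 0, -0.04], [0, 0, -0.06]]' --translation '[[0, 0, 0], [0, 0, 0], [0, 0, 0]]' --fingers '[1, 1, 1]'

```text
clock: 19.55
ee_pos: [468.1, -194.2, 99.2]
eef_rot: [2.99, -0.502, 0.413]
wrist_force: [-0.9, 1.8, 6.1]
gripper_width: 14.3
gripper_force: 60.0
```

```bash
python3 -c "
from h import *
st()"
```

```text
t 19.55 q [-0.76 -0.39  2.29  0.49  0.94  0.21] seat xy,h [-0.8 -0.9] -0.3 th -0.278 F(seat) [2.4 1.9 5.6] T(seat) [ 0.151 -0.306 -0.362] w 14.3
```

Request:
carry_out --twist '[[0, 0, -0.02], [0, 0, -0.04]]' --translation '[[0, 0, 0], [0, 0, 0]]' --fingers '[1, 1]'

```text
clock: 19.8
ee_pos: [468.1, -194.2, 99.2]
eef_rot: [2.969, -0.495, 0.458]
wrist_force: [-0.5, 2.0, 4.5]
gripper_width: 14.6
gripper_force: 60.0
```

```bash
python3 -c "
from h import *
st()"
```

```text
t 19.8 q [-0.76 -0.39  2.29  0.49  0.94  0.17] seat xy,h [-0.7 -0.9] -0.3 th -0.318 F(seat) [2.  2.1 4. ] T(seat) [ 0.213 -0.296 -0.303] w 14.6
```

Request:
carry_out --twist '[[0, 0, -0.02], [0, 0, -0.04], [0, 0, -0.06]]' --translation '[[0, 0, 0], [0, 0, 0], [0, 0, 0]]' --fingers '[1, 1, 1]'

```text
clock: 20.18
ee_pos: [468.1, -194.1, 99.2]
eef_rot: [2.937, -0.484, 0.524]
wrist_force: [-2.1, 0.8, 5.4]
gripper_width: 14.7
gripper_force: 60.0
```

```bash
python3 -c "
from h import *
st()"
```

```text
t 20.175 q [-0.76 -0.39  2.29  0.49  0.94  0.11] seat xy,h [-0.8 -0.9] -0.3 th -0.377 F(seat) [1.  1.  5.7] T(seat) [ 0.126 -0.281 -0.295] w 14.7
```

Request:
carry_out --twist '[[0, 0, -0.02], [0, 0, -0.04], [0, 0, -0.06]]' --translation '[[0, 0, 0], [0, 0, 0], [0, 0, 0]]' --fingers '[1, 1, 1]'

```text
clock: 20.55
ee_pos: [468.1, -194.2, 99.2]
eef_rot: [2.907, -0.471, 0.59]
wrist_force: [-1.3, 1.4, 4.6]
gripper_width: 15.3
gripper_force: 60.0
```

```bash
python3 -c "
from h import *
st()"
```

```text
t 20.55 q [-0.76 -0.39  2.29  0.49  0.94  0.05] seat xy,h [-0.7 -1. ] -0.3 th -0.438 F(seat) [1.3 1.5 4.5] T(seat) [ 0.133 -0.281 -0.356] w 15.3
```

Request:
carry_out --twist '[[0, 0, -0.02], [0, 0, -0.04]]' --translation '[[0, 0, 0], [0, 0, 0]]' --fingers '[1, 1]'

```text
clock: 20.8
ee_pos: [468.1, -194.2, 99.2]
eef_rot: [2.887, -0.461, 0.634]
wrist_force: [-1.1, 1.7, 5.1]
gripper_width: 14.5
gripper_force: 60.0
```

```bash
python3 -c "
from h import *
st()"
```

```text
t 20.8 q [-0.76 -0.39  2.29  0.49  0.94  0.01] seat xy,h [-0.7 -1.1] -0.3 th -0.478 F(seat) [1.7 1.8 4.9] T(seat) [ 0.181 -0.297 -0.315] w 14.5
```

Request:
carry_out --twist '[[0, 0, -0.02], [0, 0, -0.04], [0, 0, -0.06]]' --translation '[[0, 0, 0], [0, 0, 0], [0, 0, 0]]' --fingers '[1, 1, 1]'

```text
clock: 21.18
ee_pos: [468.1, -194.2, 99.2]
eef_rot: [2.859, -0.445, 0.698]
wrist_force: [-1.3, 2.2, 5.1]
gripper_width: 14.8
gripper_force: 60.1
```

```bash
python3 -c "
from h import *
st()"
```

```text
t 21.175 q [-0.76 -0.39  2.29  0.49  0.94 -0.05] seat xy,h [-0.7 -1.1] -0.3 th -0.537 F(seat) [1.6 2.3 5. ] T(seat) [ 0.168 -0.239 -0.445] w 14.8
```

Request:
carry_out --twist '[[0, 0, -0.012]]' --translation '[[0, 0, 0]]' --fingers '[1]'

```text
clock: 21.3
ee_pos: [468.1, -194.1, 99.2]
eef_rot: [2.854, -0.442, 0.71]
wrist_force: [-1.0, 0.4, 5.1]
gripper_width: 14.9
gripper_force: 60.2
```

```bash
python3 -c "
from h import *
st()
import time
st()"
```

```text
t 21.3 q [-0.76 -0.39  2.29  0.49  0.94 -0.06] seat xy,h [-0.7 -1.1] -0.3 th -0.548 F(seat) [1.7 0.5 4.9] T(seat) [ 0.144 -0.256 -0.568] w 14.9
t 21.3 q [-0.76 -0.39  2.29  0.49  0.94 -0.06] seat xy,h [-0.7 -1.1] -0.3 th -0.548 F(seat) [1.7 0.5 4.9] T(seat) [ 0.144 -0.256 -0.568] w 14.9
```

The torque climbed from a steady 0.32 to 0.57 N m: that is the off stop. I ease back the wind-up, release and withdraw.

Request:
carry_out --twist '[[0, 0, 0.012], [0, 0, 0.012], [0, 0, 0.012], [0, 0, 0.012], [0, 0, 0.012], [0, 0, 0.012], [0, 0, 0.012], [0, 0, 0.012], [0, 0, 0.012], [0, 0, 0.012]]' --translation '[[0, 0, 0], [0, 0, 0], [0, 0, 0], [0, 0, -0.002], [0, 0, -0.01], [0, 0, -0.03], [0, 0, -0.06], [0, 0, -0.1], [0, 0, -0.13], [0, 0, -0.13]]' --fingers '[1, 0.7, 0.5, 0.4, 0.4, 0.4, 0.4, 0.4, 0.4, 0.4]'

```text
clock: 22.55
ee_pos: [403.9, -202.5, 215.0]
eef_rot: [2.852, -0.445, 0.698]
wrist_force: [0.6, -0.9, -1.2]
gripper_width: 51.3
gripper_force: 0.0
```

Run:
```python
from h import *
st()
c=optics.get_calibration("wrist");im=optics.snapshot("wrist");print(proj("w",S+60*n,c),c["R"][0])
import pickle;pickle.dump(c,open("w4.pkl","wb"));cv2.imwrite("pics/w4.png",im)
```

```text
t 22.55 q [-0.9  -0.7   2.29  0.46  1.28 -0.04] seat xy,h [ 1.2 -3.3] 132.3 th -0.538 F(seat) [-0.1 -1.  -1.4] T(seat) [-0.     0.201 -0.002] w 51.3
[310.20461557 195.09028934] [ 0.52256584 -0.81315143  0.256339  ]
```

View pics/w4.png

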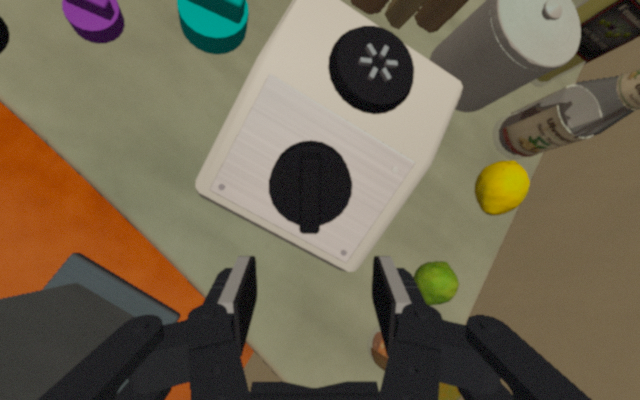

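The wrist view shows the dial seated flat on the panel at (310,185), its bar exactly where I left it. The lemon, lime and jar are undisturbed, and the gripper is clear.

```bash
python3 -c "
from bench import finish_job
print(finish_job())"
```

```text
the job is handed in; nothing more can be done
None
```

The dial is back on the blender base: pressed fully home, turned anticlockwise to the off stop and let go, and the job was handed in at about 22.6 s. Two moments came close to forcing it: the press reached about 47 N when it bottomed out, and the turning torque peaked at 0.57 N m at the stop, just under the 0.6 N m slip limit.

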